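# Show the glass reference plate's label over the light pad

## Task

One of the three glass plates standing in the rack has a frosted end with a small notch in its corner and a label on one face. Lift that plate out, holding it only by its clear part, and present it label up about 10 cm above the middle of the light pad: label centred over the pad, the label face turned upward, tipped to 45 degrees or flatter. Finish while holding it still there, and leave the two plain plates, the bearing and the oil jar where they are.

Things in the scene. Friction and masses are not known exactly. Their poses are not given: they have to be found in the camera images.
- plate: Glass reference plate, 100 long, 8 thick, 40 mm high as it stands on a long edge in the rack; about 80 g. Origin: middle of the lower edge, at the start on the rack's base 10 mm above the bench. x: along its length to the frosted end; y: out of the label face; z: up to the edge with the notch. Clear bluish glass x = -50 to +16 mm, white frosted end +16 to +50 mm; notch: see frosted_end.
- frosted_end: Frosted end, rigid part of the plate: 34 x 8 x 40 mm, white, yellow label (22 x 24 mm, black bars) on its +y face. Origin: its middle (x 33, y 0, z 20 mm in the plate's frame); same axes. Notch: 9 x 9 mm square missing at its outer upper corner (plate x 41-50, z 31-40). Seen with the notch at top left the label faces you; with it at top right, the label is on the far face.
- plain_plate_a: Plain clear glass plate, 100 x 8 x 40 mm, no frosting or notch, standing in another slot of the rack. Origin: middle of its lower long edge; x along its length, z up. To be left there.
- plain_plate_b: Another plain clear plate like plain_plate_a, in the third slot. To be left there.
- rack: Fixed rack, turned any way round: grey base 116 x 210 x 10 mm, three slots along its x at y = -70, 0, +70 mm, a standing plate in each. Black guides 14 mm high (tops 24 mm above the bench) only at the plates' ends, |x| 34 to 56 mm; base bare between. Plates stand loose (1 mm play) and lift straight out. Origin: centre of underside, on the bench.
- pad_centre (a point): Centre of the lit white top of the light pad, 12.5 mm above the bench. The pad is a fixed flat black box 140 x 140 x 12.5 mm with a white window of 115 x 115 mm.
- bearing: Steel and brass ball bearing lying flat on the bench, 62 mm across, 16 mm high; origin: centre of the underside. To be left alone.
- oil_jar: Amber jar with black cap, 48 mm across, 65 mm high, standing on the bench; origin: centre of the underside. To be left alone.
Things that resemble listed ones, but are neither listed nor needed, are in the scene too. What is shaped like the plate but red is not meant.

How it is judged (in metres and radians):
On the way:
1. the notched plate is lifted clear of the rack (height (world z) of frosted_end above 0.085 m and contact force between plate and rack below 0.1 N and contact force between plate and the fingers above 1 N), for 0.2 s.
At the end, for the whole second after the job is handed in: Plate held still by its clear part, off the rack; label face normal within 57 deg of up; frosted end's middle within 35 mm of the pad centre seen from above, 70-190 mm above the bench; plain plates moved <15 mm and tilted <0.25 rad; bearing and jar moved <30 mm (angle between plate's own y axis and vertical below 1 rad and horizontal distance between frosted_end and pad_centre below 0.035 m and height (world z) of frosted_end between 0.07 and 0.19 m and contact force between plate and the fingers above 1 N and contact force between frosted_end and the fingers below 1 N and contact force between plate and rack below 0.1 N and linear speed of plate below 0.03 m/s and distance of each of plain_plate_a, plain_plate_b from where it was at the start of the episode below 0.015 m and angle between each of plain_plate_a, plain_plate_b's own z axis and vertical below 0.25 rad and distance of each of bearing, oil_jar from where it was at the start of the episode below 0.03 m); the arm keeps its last pose, push and grip.
It fails at once if the fingers press on the frosted end (over 2 N) (contact force between frosted_end and the fingers above 2 N).
It fails at once if a plain plate is displaced by over 25 mm (distance of any of plain_plate_a, plain_plate_b from where it was at the start of the episode above 0.025 m).
It fails at once if the bearing or the jar is displaced by over 40 mm (distance of any of bearing, oil_jar from where it was at the start of the episode above 0.04 m).
It also fails if it takes over 35 s, if anything falls off the work surface, if the arm or the gripper's body presses on something with over 40 N, if the wrist force passes 120 N, or if a joint passes its speed limit or range.

## Robot

A 6-joint arm with a two-finger parallel gripper is mounted at the origin on the work surface. World frame = base frame: x ahead of the robot, y to its left, z up, the work surface at z = 0. Lengths are in mm, angles in rad, forces in N, time in s.
With the tool pointing down it reaches from about 350 to 775 mm from the base axis. Payload 7.3 kg.
Tool frame: the origin (TCP) lies midway between the tips of the shut fingers; the grasp point (between the pads) lies 19 mm behind it (bot.tcp_to_grasp is the z of the grasp point in the tool frame, in mm); z points along the fingers, y is the line along which they close (so a half turn about z gives the same grasp; the last joint's range is limited). The gripper opens to 92 mm and grips with 3 to 60 N. Pads are 19 mm wide; open, the fingers measure 130 mm over their backs; the gripper's body (75 mm by 190 mm) begins 47 mm behind the grasp point.
Start: joints at [0.97, 0.342, 1.524, -0, 1.275, -0.146], TCP at [230.612, 471.66, 226.741] pointing down, gripper open.
Joint ranges: [-2.53, 2.53], [-0.77, 2.02], [0.04, 2.7], [-1, 4.14], [0.28, 2.66], [-3.11, 3.11]. Speed limits (rad/s): [2.57, 2.57, 3.14, 3.14, 3.14, 3.14].

## Interface

Orientations are given as a 3x3 rotation matrix whose columns are the frame's x, y, z axes.
In Python, from cell import bot gives the robot as it stands.
- The arm moves only by the shell command python3 -m crank 'ROWS' [FORCE]. ROWS is JSON, a list that holds one entry, the list of rows, each a list of 7 numbers: the shift along the world's x, y, z in cm, then the turn, a rotation vector about the world's x, y, z in rad, then the opening, from 0 (shut) to 1 (fully open). In form: [[[tx, ty, tz, rx, ry, rz, claw], ...]]. A call has 1 to 20 rows; each row shifts and turns the commanded pose from where the row before left it; what a row does not reach is not made up. A row lasts 1/8 s, in which the tool goes at most 62.5 mm and 10.7 degrees, less where a joint would pass 70% of its speed; a pose out of reach is approached as far as the arm can. A call is refused whole if a number of a shift passes 6.25 or a number of a turn 0.188, either way. A call with a gripper value outside its range is refused whole. The fingers move at their own pace and stop on an object; FORCE is the grip in N (left out, the last holds). Time passes only in rows, so rows that do not move let the fingers close. It gives the time, the measured TCP pose, the force, the opening and the grip force at its end, in the units of the state.
- bot.get_state(): the state, without advancing time (a new reading comes with each control period).
- bot.get_image(name): name is "scene" or "top" or "wrist"; returns a dict with "image" (480x640x3 uint8, red, green, blue), "mtx" (3x3 intrinsics, pixels), "position" and "rotation" of the camera in the world. Camera axes: x right, y up, looking along -z (the intrinsics and any distortion apply to the point x, -y, -z); pixel columns grow to the right and rows downward; lengths in mm; the calibration is good to about 2 mm. The wrist camera is an equidistant fisheye: a pixel r from the principal point sees the ray r / f radians off the axis. A picture is of the moment at which its call begins. There is no depth.
- bot.job_done(): hands the job in; it is judged then, once.
The state is a dict: "t": time; "joints": joint angles; "qvel": joint speeds; "joint_torque": joint torques, N m; "eef_pos": TCP position; "orientation": TCP orientation; "ft_force": force on the tool from outside, world axes, zero at the start; "wrist_torque": the same for the moment, N m; "finger_gap": finger opening in mm; "grip_force": force on a finger pad.
Only numpy, scipy, OpenCV 4.12 (cv2) and the standard library are available. Lean on these libraries where they do the work, as an engineer would, in place of code of your own. Each camera call takes 0.05 s, during which the arm holds its last target. There are 200 camera calls.

## Working session

There is one attempt and no reset: what is moved stays moved. The work goes in short steps, Python scripts to look and compute and a shell command to move; the robot and the scene stay as the last step left them, time stands still between calls to the robot, and variables do not carry over. Pictures are saved under pics/ and viewed, at most 10 in all, crops included, and the job is handed in when it is done.

```bash
mkdir -p pics; ls
cat > h.py <<'E'
import numpy as np, cv2, pickle
from cell import bot
def grab(n,tag):
    d=bot.get_image(n); pickle.dump(d,open(f'pics/{tag}.pkl','wb'))
    cv2.imwrite(f'pics/{tag}.png',d['image'][:,:,::-1]); return d
def load(tag): return pickle.load(open(f'pics/{tag}.pkl','rb'))
def ray(d,u,v,fish=False):
    K=np.array(d['mtx']); x=(u-K[0,2])/K[0,0]; y=(v-K[1,2])/K[1,1]
    if fish:
        r=np.hypot(x,y); s=np.sin(r)/max(r,1e-9); c=np.array([x*s,-y*s,-np.cos(r)])
    else: c=np.array([x,-y,-1.])
    return np.array(d['position']),np.array(d['rotation'])@c
def plane(d,u,v,z,fish=False):
    p,r=ray(d,u,v,fish); return p+r*(z-p[2])/r[2]
E
python3 - <<'E'
from h import *
for n in ['scene','top']:
    d=grab(n,n+'0'); print(n,np.round(d['position']),np.round(d['rotation'],3).tolist(),np.array(d['mtx']).round(1).tolist(),[k for k in d])
print(bot.tcp_to_grasp, np.round(bot.get_state()['orientation'],3).tolist())
E
```

```text
pics
scene [1182.  238.  847.] [[-0.372, -0.726, 0.579], [0.928, -0.283, 0.241], [-0.011, 0.627, 0.779]] [[547.2, 0.0, 318.1], [0.0, 547.2, 241.2], [0.0, 0.0, 1.0]] ['image', 'mtx', 'position', 'rotation']
top [510. -19. 931.] [[0.02, 0.996, -0.088], [-1.0, 0.019, -0.018], [-0.016, 0.088, 0.996]] [[545.8, 0.0, 318.7], [0.0, 545.8, 242.7], [0.0, 0.0, 1.0]] ['image', 'mtx', 'position', 'rotation']
-18.8 [[-0.898, 0.439, -0.001], [0.439, 0.898, -0.001], [0.0, -0.001, -1.0]]
```

View pics/top0.png

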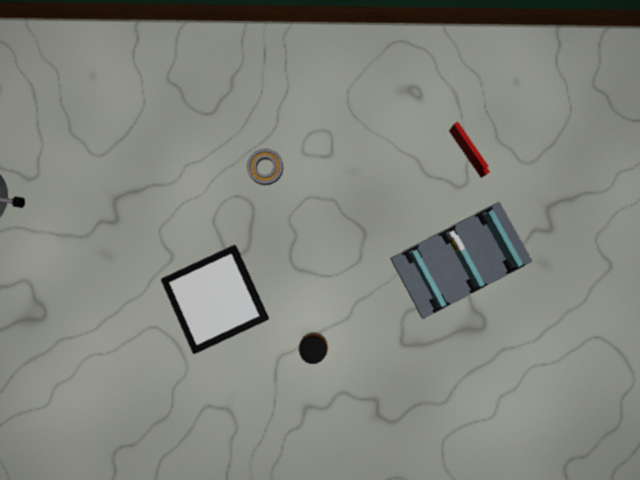

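View pics/scene0.png

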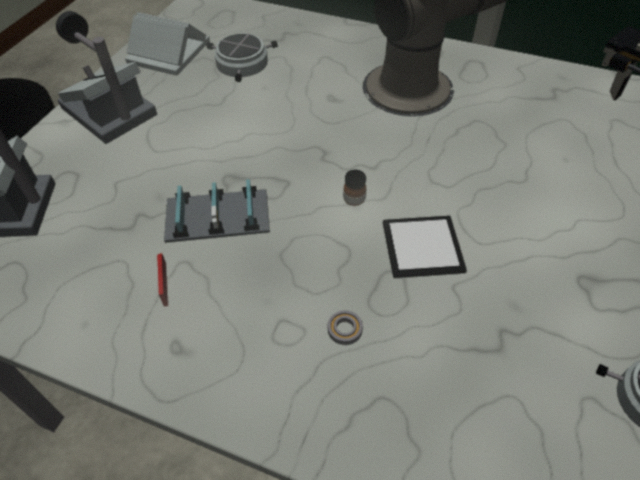

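Candidates in the top view: middle plate (467,258) with a white frosted end at (456,242); plain plates at (427,278) and (504,238); red look-alike at (469,150). I choose the middle plate. Next: a close crop and the measurements.

Run:
```python
from h import *
d=load('top0'); im=d['image']; s=load('scene0')['image']
a=cv2.resize(im[195:325,385:535],None,fx=4,fy=4,interpolation=cv2.INTER_CUBIC)[:520,:600]
b=cv2.resize(s[170:250,190:240],None,fx=4,fy=4,interpolation=cv2.INTER_CUBIC)
c=np.zeros((520,800,3),np.uint8); c[:,:600]=a; c[:320,600:]=b
cv2.imwrite('pics/crop.png',c[:,:,::-1])
hsv=cv2.cvtColor(im,cv2.COLOR_RGB2HSV); g=im.astype(int)
print('px base',im[250,410],im[258,467],im[300,215],im[170,200])
m=((g[:,:,0]>190)&(g.min(2)>190)).astype(np.uint8)
def big(m):
    c=max(cv2.findContours(m,0,2)[0],key=cv2.contourArea); return cv2.minAreaRect(c),cv2.boxPoints(cv2.minAreaRect(c))
m[:, :150]=0;m[:,280:]=0;m[:240]=0;m[360:]=0
r,bx=big(m); P=np.array([plane(d,*p,12.5) for p in bx]); print('pad',P.mean(0).round(1),np.linalg.norm(np.diff(P,axis=0),axis=1).round())
m=np.zeros(im.shape[:2],np.uint8); m[195:325,385:535]=(g.max(2)<115)[195:325,385:535]
m=cv2.morphologyEx(m,cv2.MORPH_CLOSE,np.ones((9,9)))
r,bx=big(m); P=np.array([plane(d,*p,10) for p in bx]); e=np.diff(P,axis=0)
print('rack',P.mean(0).round(1),P.round().tolist(),np.linalg.norm(e,axis=1).round(),np.degrees(np.arctan2(e[:,1],e[:,0])).round(1))
# teal edges
m=((hsv[:,:,1]>60)&(hsv[:,:,0]>80)&(hsv[:,:,0]<105)).astype(np.uint8)
for c in cv2.findContours(m,0,2)[0]:
    if cv2.contourArea(c)>60:
        r=cv2.minAreaRect(c); bx=cv2.boxPoints(r);P=np.array([plane(d,*p,50) for p in bx]);print('teal',np.round(r[0]),P.round().tolist())
```

```text
px base [23 23 26] [104 152 155] [188 189 190] [151 152 144]
pad [468.2 100.8  12.5] [2. 2. 2.]
rack [ 567.6 -242.3   10. ] [[568.0, -122.0, 10.0], [671.0, -309.0, 10.0], [566.0, -362.0, 10.0], [465.0, -177.0, 10.0]] [213. 117. 211.] [ -61.3 -153.   118.5]
teal [470. 269.] [[575.0, -224.0, 50.0], [584.0, -239.0, 50.0], [526.0, -272.0, 50.0], [517.0, -257.0, 50.0]]
teal [428. 278.] [[574.0, -147.0, 50.0], [583.0, -162.0, 50.0], [493.0, -211.0, 50.0], [485.0, -197.0, 50.0]]
teal [502. 239.] [[639.0, -265.0, 50.0], [649.0, -284.0, 50.0], [559.0, -332.0, 50.0], [548.0, -314.0, 50.0]]
```

View pics/crop.png

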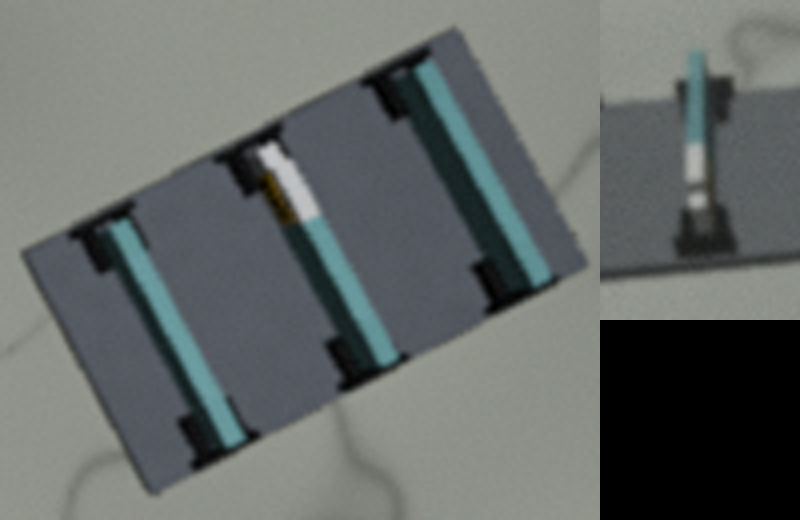

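The crop shows that the middle plate is the right one. Its white end is at crop (285,180) with the notch at the outer tip (265,155), and the yellow label is on its left face, towards world +y. So plate x is about 28.4°, its centre is about (567.6,-242.3), and the label normal points to about 118.4°. I'll grasp at plate x = -12 mm with tool y along plate y. Neighbouring plates stand 70 mm to each side, so the opening stays at 0.35.

```bash
python3 -m crank '[[[2.04,-4.5,0,0,0,0.0594,0.35],[2.04,-4.5,0,0,0,0.0594,0.35],[2.04,-4.5,0,0,0,0.0594,0.35],[2.04,-4.5,0,0,0,0.0594,0.35],[2.04,-4.5,0,0,0,0.0594,0.35],[2.04,-4.5,0,0,0,0.0594,0.35],[2.04,-4.5,0,0,0,0.0594,0.35],[2.04,-4.5,0,0,0,0.0594,0.35],[2.04,-4.5,0,0,0,0.0594,0.35],[2.04,-4.5,0,0,0,0.0594,0.35],[2.04,-4.5,0,0,0,0.0594,0.35],[2.04,-4.5,0,0,0,0.0594,0.35],[2.04,-4.5,0,0,0,0.0594,0.35],[2.04,-4.5,0,0,0,0.0594,0.35],[2.04,-4.5,0,0,0,0.0594,0.35],[2.04,-4.5,0,0,0,0.0594,0.35],[0,0,-5,0,0,0,0.35],[0,0,-4,0,0,0,0.35],[0,0,0,0,0,0,0.35]]]'
python3 - <<'E'
from h import *
grab('wrist','w1'); s=bot.get_state(); print(np.round(s['joints'],3),np.round(s['eef_pos'],1),np.round(s['orientation'],3).tolist(),s['finger_gap'])
E
```

```text
t: 2.48
eef_pos: [554.9, -247.2, 133.2]
orientation: [[-0.88, -0.475, -0.007], [-0.475, 0.88, 0.004], [0.004, 0.007, -1.0]]
ft_force: [-0.5, 0.6, 0.7]
finger_gap: 32.2
grip_force: 0.0
[-0.545  0.576  1.404  0.     1.165 -2.611] [ 556.5 -248.   136. ] [[-0.88, -0.476, -0.003], [-0.476, 0.88, 0.002], [0.001, 0.003, -1.0]] 32.47849089089241
```

View pics/w1.png

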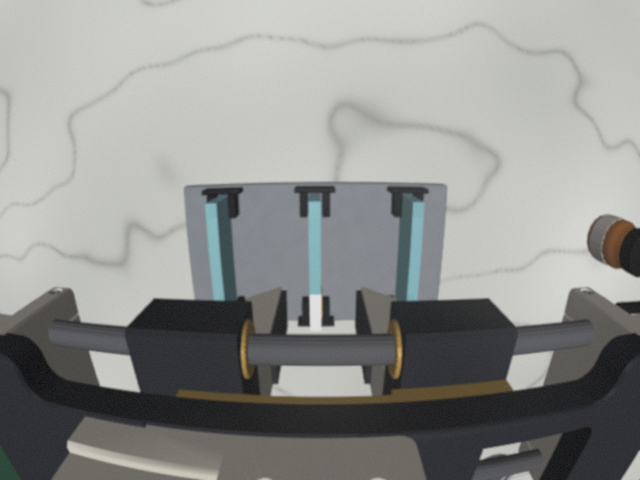

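The wrist view shows the middle plate's top edge at column ~315, from (314,195) to the frost boundary (316,294), between the open fingers at columns 282 and 360. I'll measure the edge and frost boundary from this picture.

Run:
```python
from h import *
d=load('w1'); im=d['image']; hsv=cv2.cvtColor(im,cv2.COLOR_RGB2HSV)
m=((hsv[:,:,1]>50)&(hsv[:,:,0]>80)&(hsv[:,:,0]<105)&(im[:,:,1]>120))
u=np.array([np.cos(np.radians(28.4)),np.sin(np.radians(28.4))]);n=np.array([-u[1],u[0]])
c=np.array([567.6,-242.3])
for v in [195,215,235,255,275,290]:
    x=np.where(m[v,295:335])[0]+295; L=plane(d,x.min()-.5,v,50,True)[:2]-c; R=plane(d,x.max()+.5,v,50,True)[:2]-c
    print(v,x.min(),x.max(),'along',(L@u).round(1),'across',(L@n).round(1),(R@n).round(1))
col=im[285:305,316].astype(int); print(col.sum(1))
for v in (193,294): print(((plane(d,316,v,50,True)[:2]-c)@u).round(1))
p=bot.get_state()['eef_pos'][:2]-c; print('tcp along',p@u,'across',p@n)
```

```text
Traceback (most recent call last):
ValueError: zero-size array to reduction operation minimum which has no identity
```

Run:
```python
from h import *
d=load('w1'); im=d['image']; hsv=cv2.cvtColor(im,cv2.COLOR_RGB2HSV)
m=((hsv[:,:,1]>40)&(hsv[:,:,0]>75)&(hsv[:,:,0]<110)&(im[:,:,1]>110))
u=np.array([np.cos(np.radians(28.4)),np.sin(np.radians(28.4))]);n=np.array([-u[1],u[0]])
c=np.array([567.6,-242.3])
for v in [200,220,240,260,280]:
    x=np.where(m[v,295:335])[0]+295
    if len(x)==0: print(v,im[v,316]); continue
    L=plane(d,x.min()-.5,v,50,True)[:2]-c; R=plane(d,x.max()+.5,v,50,True)[:2]-c
    print(v,x.min(),x.max(),'along',(L@u).round(1),'across',(L@n).round(1),(R@n).round(1))
print(im[285:305,316].astype(int).sum(1),im[186:202,314].astype(int).sum(1))
for v in (193,294): print(((plane(d,316,v,50,True)[:2]-c)@u).round(1))
p=bot.get_state()['eef_pos'][:2]-c; print('tcp along',p@u,'across',p@n)
```

```text
200 309 319 along -51.2 across -6.7 0.5
220 308 320 along -37.8 across -7.5 1.1
240 308 320 along -24.1 across -7.6 1.1
260 309 320 along -10.0 across -7.1 1.1
280 309 320 along 4.7 across -7.2 1.1
[497 494 492 494 499 499 494 504 518 572 642 663 669 668 666 665 669 670
 673 668] [235 156 163 183 177 187 224 273 286 296 297 294 292 291 339 420]
-55.8
15.3
tcp along -12.504146148368804 across 0.26449147278282914
```

The edge lies about 2–3 mm towards plate -y of my estimate, so I'll shift the tool about 2 mm that way, descend and close gently.

```bash
python3 -m crank '[[[0.1,-0.2,-2,0,0,0,0.35],[0,0,-3,0,0,0,0.35],[0,0,-3,0,0,0,0.35],[0,0,-2,0,0,0,0.35],[0,0,-1.6,0,0,0,0.35],[0,0,0,0,0,0,0.35],[0,0,0,0,0,0,0.35],[0,0,0,0,0,0,0],[0,0,0,0,0,0,0],[0,0,0,0,0,0,0],[0,0,0,0,0,0,0],[0,0,0,0,0,0,0]]]' 8
```

```text
t: 4.03
eef_pos: [558.1, -250.4, 21.0]
orientation: [[-0.88, -0.476, 0.0], [-0.476, 0.88, -0.0], [-0.0, -0.0, -1.0]]
ft_force: [0.1, 1.2, 3.1]
finger_gap: 8.1
grip_force: 8.0
```

The gap is 8.1 mm at 8 N with little side force, so the plate is gripped. Now I'll firm the grip and lift.

```bash
python3 -m crank '[[[0,0,0,0,0,0,0],[0,0,0,0,0,0,0],[0,0,1,0,0,0,0],[0,0,2,0,0,0,0],[0,0,3,0,0,0,0],[0,0,3,0,0,0,0],[0,0,3,0,0,0,0],[0,0,3,0,0,0,0],[0,0,3,0,0,0,0],[0,0,2,0,0,0,0],[0,0,0,0,0,0,0],[0,0,0,0,0,0,0],[0,0,0,0,0,0,0]]]' 25
python3 - <<'E'
from h import *
from scipy.spatial.transform import Rotation as R
grab('scene','s2'); s=bot.get_state(); p=s['eef_pos'];O=np.array(s['orientation']); print(np.round(s['joints'],3),np.round(p,1),s['grip_force'])
# plate frame in tool: plate y = tool y, plate z=-tool z, plate x=-tool x ; frost middle rel. grasp: x 33+12, z 20-29.. 
g=np.array([558.1,-250.4]);u=np.array([np.cos(np.radians(28.4)),np.sin(np.radians(28.4))])
gx=(g-[567.6,-242.3])@u; f=np.array([-(33-gx),0,-(30-21)]) # frost in tool frame from TCP
print('gx',gx,'f',f)
for yaw in (12,40,70,118.4):
    for nt in (40,):
        a=np.radians(yaw); h=np.array([np.cos(a),np.sin(a),0]); t=np.radians(nt)
        py=np.sin(t)*h+np.cos(t)*np.array([0,0,1]); tz=np.cos(t)*h-np.sin(t)*np.array([0,0,1])
        T=np.c_[np.cross(py,tz),py,tz]
        tcp=np.array([468.2,100.8,120])-T@f
        # turn = yaw first, then tilt about plate x
        print(yaw,'tcp',tcp.round(),'total rotvec',R.from_matrix(T@O.T).as_rotvec().round(3),'wrist 200 behind',(tcp-200*tz).round())
E
```

```text
t: 5.65
eef_pos: [557.5, -250.1, 219.4]
orientation: [[-0.88, -0.476, -0.002], [-0.476, 0.88, 0.001], [0.001, 0.002, -1.0]]
ft_force: [0.5, 0.8, -1.1]
finger_gap: 7.7
grip_force: 25.0
[-0.547  0.509  1.28   0.     1.355 -2.613] [ 557.6 -250.1  219.5] 24.999776780605316
gx -12.209217535702084 f [-45.20921754   0.          -9.        ]
12 tcp [466. 146. 114.] total rotvec [ 0.908 -0.421 -1.724] wrist 200 behind [316. 115. 243.]
40 tcp [444. 140. 114.] total rotvec [ 0.922 -0.177 -1.276] wrist 200 behind [327.  41. 243.]
70 tcp [428. 123. 114.] total rotvec [ 0.893  0.065 -0.79 ] wrist 200 behind [376. -21. 243.]
118.4 tcp [425.  85. 114.] total rotvec [ 0.766  0.413 -0.   ] wrist 200 behind [498. -49. 243.]
```

View pics/s2.png

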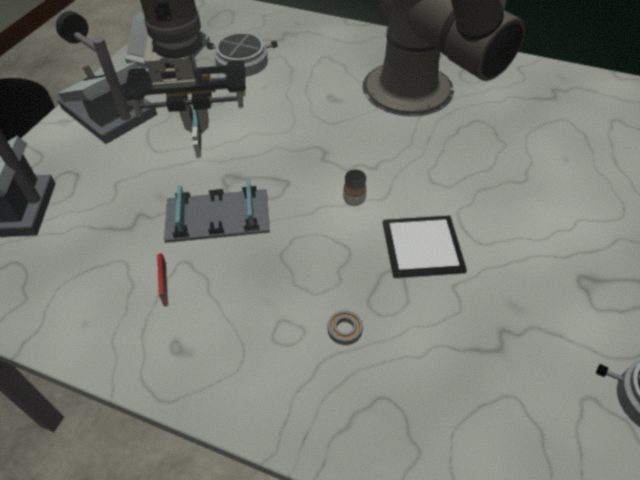

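The plate is lifted with the frosted end clear, and the rack's middle slot is empty at (216,210). Next I'll pick a final yaw that the wrist joints can reach, using a simple wrist model.

Run:
```python
from h import *
from scipy.spatial.transform import Rotation as R
from scipy.optimize import least_squares
D=[(.342,1.524,np.hypot(230.6,471.7),226.7),(.576,1.404,np.hypot(556.5,-248),136.),(.509,1.28,np.hypot(557.6,-250.1),219.5)]
f=lambda p:[v for a,b,r,z in D for v in (p[0]+p[1]*np.sin(a)+p[2]*np.sin(a+b)+p[4]*np.cos(a+b)-r, p[3]+p[1]*np.cos(a)+p[2]*np.cos(a+b)-p[4]*np.sin(a+b)-z)]
s=least_squares(lambda p:f(p)+[p[4]*1e-3,p[0]*1e-3],[0,400,400,150,0]); p=s.x; print(p.round(1),np.abs(s.fun).max().round(2))
J=lambda q,sg:R.from_euler('ZYZYZ',[q[0],q[1]+q[2],sg*q[3],q[4],q[5]+np.pi/2])
print(J([-.547,.509,1.28,0,1.355,-2.613],1).as_matrix().round(2).tolist())
fr=np.array([-45.2,0,-9.])
for L in (200,280):
  for yaw in (12,40,70,95,118.4,140):
    a=np.radians(yaw);h=np.array([np.cos(a),np.sin(a),0]);t=np.radians(40);k=np.array([0,0,1])
    py=np.sin(t)*h+np.cos(t)*k; tz=np.cos(t)*h-np.sin(t)*k;T=np.c_[np.cross(py,tz),py,tz]
    tcp=np.array([468.2,100.8,122])-T@fr; w=tcp-L*tz
    r=np.hypot(*w[:2]);q1=np.arctan2(w[1],w[0])
    o=least_squares(lambda x:f2(x),[.3,1.5]) if 0 else least_squares(lambda x:[p[0]+p[1]*np.sin(x[0])+p[2]*np.sin(x[0]+x[1])+p[4]*np.cos(x.sum())-r,p[3]+L+p[1]*np.cos(x[0])+p[2]*np.cos(x[0]+x[1])-p[4]*np.sin(x.sum())-w[2]],[.3,1.5])
    W=(R.from_euler('ZY',[q1,o.x.sum()]).inv()*R.from_matrix(T)).as_euler('ZYZ')
    W[2]=(W[2]-np.pi/2+np.pi)%(2*np.pi)-np.pi
    print(L,yaw,'q',np.round([q1,*o.x,*W],2),'err',o.cost.round(2))
```

```text
[  7.3 497.1 380.2 -89.   44.2] 0.26Traceback (most recent call last):
  File "<stdin>", line 8, in <module>
  File "<stdin>", line 7, in <lambda>
  File "scipy/spatial/transform/_rotation.pyx", line 1413, in scipy.spatial.transform._rotation.Rotation.from_euler
ValueError: Expected axis specification to be a non-empty string of upto 3 characters, got ZYZYZ
```

Run:
```python
from h import *
from scipy.spatial.transform import Rotation as R
from scipy.optimize import least_squares
p=[7.3,497.1,380.2,-89,44.2]
fr=np.array([-45.2,0,-9.])
for L in (200,280,340):
  for yaw in (12,40,70,95,118.4,140):
    a=np.radians(yaw);h=np.array([np.cos(a),np.sin(a),0]);t=np.radians(40);k=np.array([0,0,1])
    py=np.sin(t)*h+np.cos(t)*k; tz=np.cos(t)*h-np.sin(t)*k;T=np.c_[np.cross(py,tz),py,tz]
    tcp=np.array([468.2,100.8,122])-T@fr; w=tcp-L*tz
    r=np.hypot(*w[:2]);q1=np.arctan2(w[1],w[0])
    o=least_squares(lambda x:[p[0]+p[1]*np.sin(x[0])+p[2]*np.sin(x[0]+x[1])+p[4]*np.cos(x.sum())-r,p[3]+L+p[1]*np.cos(x[0])+p[2]*np.cos(x[0]+x[1])-p[4]*np.sin(x.sum())-w[2]],[.3,1.5])
    W=(R.from_euler('ZY',[q1,o.x.sum()]).inv()*R.from_matrix(T)).as_euler('ZYZ')
    W[2]=(W[2]-np.pi/2+np.pi)%(2*np.pi)-np.pi
    print(L,yaw,'q',np.round([q1,*o.x,*W],2),'err',o.cost.round(2))
```

```text
200 12 q [ 0.35  0.31  2.24 -2.76  0.29  2.87] err 0.0
200 40 q [ 0.13  0.3   2.25  1.98  0.47 -2.41] err 0.0
200 70 q [-0.06  0.36  2.14  1.29  0.87 -2.29] err 0.0
200 95 q [-0.11  0.44  1.98  0.95  1.18 -2.37] err 0.0
200 118.4 q [-0.1   0.53  1.81  0.7   1.43 -2.5 ] err 0.0
200 140 q [-0.05  0.6   1.66  0.48  1.63 -2.66] err 0.0
280 12 q [ 0.38  0.32  2.41 -2.85  0.47  2.99] err 0.0
280 40 q [ 0.01  0.33  2.4   2.09  0.6  -2.67] err 0.0
280 70 q [-0.22  0.42  2.19  1.26  0.92 -2.46] err 0.0
280 95 q [-0.24  0.52  1.95  0.88  1.21 -2.47] err 0.0
280 118.4 q [-0.19  0.62  1.73  0.64  1.47 -2.56] err 0.0
280 140 q [-0.11  0.71  1.53  0.44  1.67 -2.69] err 0.0
340 12 q [ 0.41  0.37  2.54 -2.88  0.65  3.06] err 0.0
340 40 q [-0.11  0.38  2.5   2.12  0.71 -2.85] err 0.0
340 70 q [-0.35  0.47  2.21  1.22  0.96 -2.57] err 0.0
340 95 q [-0.34  0.58  1.92  0.83  1.24 -2.53] err 0.0
340 118.4 q [-0.26  0.7   1.65  0.6   1.5  -2.59] err 0.0
340 140 q [-0.15  0.8   1.42  0.41  1.71 -2.71] err 0.0
```

Keeping the present yaw (118°) and tilting 50° about the plate's length is well inside the joint ranges. I'll travel and tilt high, then lower.

```bash
python3 -m crank '[[[-0.6,1.4,0,0.03,0.016,0,0],[-1.1,2.8,0,0.064,0.0344,0,0],[-1.1,2.8,0,0.064,0.0344,0,0],[-1.1,2.8,0,0.064,0.0344,0,0],[-1.1,2.8,0,0.064,0.0344,0,0],[-1.1,2.8,0,0.064,0.0344,0,0],[-1.1,2.8,0,0.064,0.0344,0,0],[-1.1,2.8,0,0.064,0.0344,0,0],[-1.1,2.8,0,0.064,0.0344,0,0],[-1.1,2.8,0,0.064,0.0344,0,0],[-1.1,2.8,0,0.064,0.0344,0,0],[-1.1,2.8,0,0.064,0.0344,0,0],[-0.6,1.4,0,0.032,0.018,0,0],[0,0,-2,0,0,0,0],[0,0,-2,0,0,0,0],[0,0,-2,0,0,0,0],[0,0,0,0,0,0,0],[0,0,0,0,0,0,0]]]' 25
python3 - <<'E'
from h import *
grab('scene','s3'); s=bot.get_state(); p=s['eef_pos'];O=np.array(s['orientation'])
fz=p+O@[-45.2,0,-9]; print(np.round(s['joints'],3),np.round(p,1),O.round(3).tolist(),s['finger_gap'],'frost',fz.round(1),'to go',(np.array([468.2,100.8,114])-fz).round(1))
E
```

```text
t: 7.95
eef_pos: [425.4, 85.6, 161.4]
orientation: [[-0.88, -0.308, -0.362], [-0.475, 0.567, 0.673], [-0.002, 0.764, -0.645]]
ft_force: [0.4, -0.0, -0.6]
finger_gap: 8.1
grip_force: 25.0
[-0.371  0.596  1.655  0.519  1.616 -2.615] [425.4  85.5 161.5] [[-0.88, -0.308, -0.361], [-0.475, 0.567, 0.673], [-0.002, 0.764, -0.645]] 7.975058771048432 frost [468.4 100.9 167.4] to go [ -0.2  -0.1 -53.4]
```

View pics/s3.png

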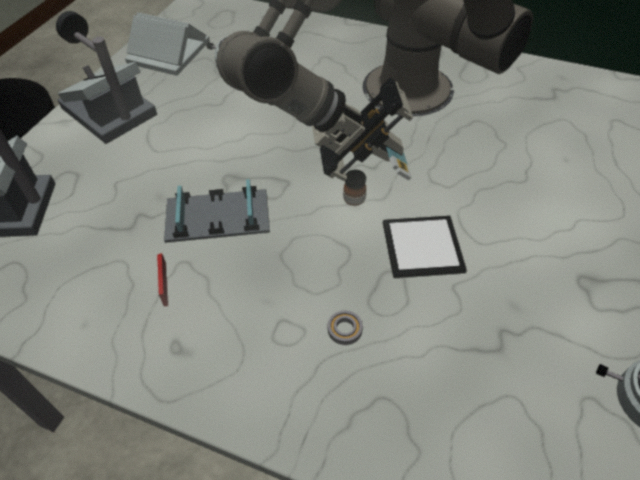

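The scene shows the plate with its label up at about (403,158), but the pad (425,245) looks further out. My pad mask had only caught a 2 mm speck, so I'll measure the pad again from the earlier pictures.

Run:
```python
from h import *
for n,(x0,x1,y0,y1),sd in (('top0',(150,280,235,360),(215,300)),('scene0',(370,480,205,285),(425,245))):
    d=load(n); im=d['image']; m=np.zeros(im.shape[:2],np.uint8); m[y0:y1,x0:x1]=(im.min(2)[y0:y1,x0:x1]>110)
    k,l=cv2.connectedComponents(cv2.erode(m,np.ones((2,2))),connectivity=4); m=(l==l[sd[1],sd[0]]).astype(np.uint8)
    c=cv2.findContours(m,0,2)[0][0]; q=cv2.approxPolyDP(c,6,True)[:,0].astype(float)
    P=np.array([plane(d,*a,12.5) for a in q]); print(n,q.tolist(),P.mean(0).round(1),np.linalg.norm(np.roll(P,1,0)-P,axis=1).round())
d=load('s3');im=d['image'];hsv=cv2.cvtColor(im,cv2.COLOR_RGB2HSV)
m=np.zeros(im.shape[:2],np.uint8);m[140:185,380:415]=((hsv[:,:,0]<35)&(hsv[:,:,0]>18)&(hsv[:,:,1]>110))[140:185,380:415]
ys,xs=np.where(m);print('label px',xs.mean(),ys.mean(),len(xs)); print(plane(d,xs.mean(),ys.mean(),170).round(1))
```

```text
top0 [[231.0, 255.0], [171.0, 283.0], [197.0, 343.0], [258.0, 315.0]] [492.9 171.1  12.5] [111. 111. 110. 112.]
scene0 [[444.0, 220.0], [391.0, 224.0], [400.0, 268.0], [458.0, 264.0]] [492.4 171.6  12.5] [111. 108. 109. 111.]
label px 400.5263157894737 163.94736842105263 19
[460.8  99.3 170. ]
```

Both views agree that the pad centre is at (492.7,171.3). I'll correct by (+2.4,+7.0,-5.3) cm.

```bash
python3 -m crank '[[[0.6,1.75,-0.8,0,0,0,0],[0.6,1.75,-1.5,0,0,0,0],[0.6,1.75,-1.5,0,0,0,0],[0.6,1.75,-1,0,0,0,0],[0,0,-0.5,0,0,0,0],[0,0,0,0,0,0,0],[0,0,0,0,0,0,0],[0,0,0,0,0,0,0],[0,0,0,0,0,0,0]]]' 25
python3 - <<'E'
from h import *
d=grab('top','t4'); s=bot.get_state(); p=s['eef_pos'];O=np.array(s['orientation'])
print('frost',(p+O@[-45.2,0,-9]).round(1),np.degrees(np.arccos(O[2,1])).round(1),s['finger_gap'],s['grip_force'],np.abs(s['qvel']).max().round(4))
im=d['image'];hsv=cv2.cvtColor(im,cv2.COLOR_RGB2HSV)
m=np.zeros(im.shape[:2],np.uint8);m[230:360,150:290]=((hsv[:,:,0]<35)&(hsv[:,:,0]>18)&(hsv[:,:,1]>110))[230:360,150:290]
ys,xs=np.where(m)
if len(xs): print('label',xs.mean(),ys.mean(),len(xs),plane(d,xs.mean(),ys.mean(),117).round(1))
E
```

```text
t: 9.12
eef_pos: [449.2, 155.4, 108.0]
orientation: [[-0.88, -0.307, -0.361], [-0.474, 0.567, 0.673], [-0.002, 0.764, -0.645]]
ft_force: [0.6, -0.0, -0.6]
finger_gap: 8.0
grip_force: 25.0
frost [492.2 170.8 113.8] 40.2 7.814341789608789 25.000002086162567 0.0016
label 228.94685990338164 311.92270531400965 207 [475.9 126.8 117. ]
```

View pics/t4.png

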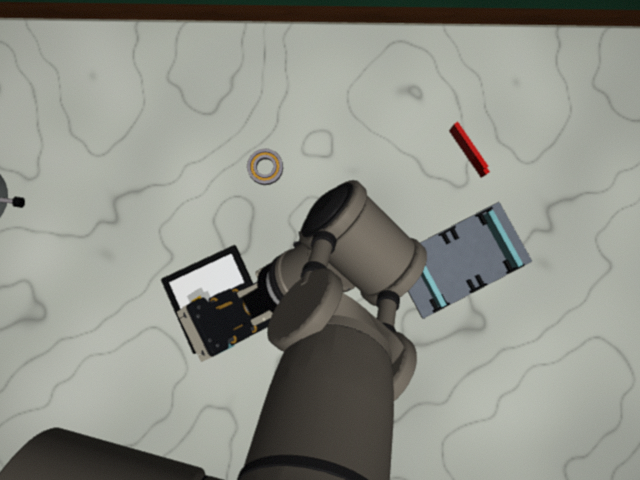

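The top view shows the frosted end's tip at about (198,297) over the pad, with both plain plates, the bearing and the rest where they were. The "label" number was spoiled by gold gripper parts, so I'll check once in the scene view.

Run:
```python
from h import *
d=grab('scene','s5'); s=bot.get_state(); p=s['eef_pos'];O=np.array(s['orientation'])
R=np.array(d['rotation']);K=np.array(d['mtx'])
def pr(X):
    c=R.T@(X-d['position']); return np.array([K[0,0]*c[0]/-c[2]+K[0,2], K[1,2]-K[1,1]*c[1]/-c[2]])
q=pr(p+O@[-45.2,4,-9]); print('expected label px',q.round(1))
x0,y0=330,110; c=cv2.resize(d['image'][y0:y0+150,x0:x0+150],None,fx=4,fy=4,interpolation=cv2.INTER_CUBIC).copy()
cv2.circle(c,tuple(int(v) for v in ((q-[x0,y0])*4)),5,(255,0,0),1)
cv2.imwrite('pics/c5.png',c[:,:,::-1])
```

```text
expected label px [432.2 206.7]
```

View pics/c5.png

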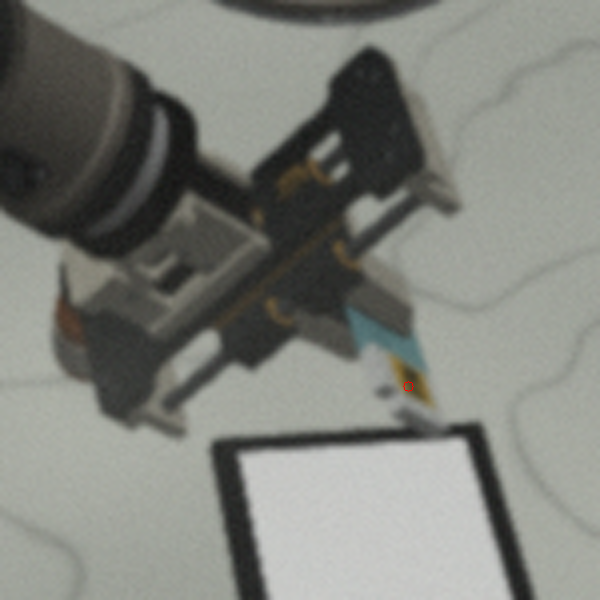

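The label is visible, facing up, and matches the predicted point in the crop (408,386). The forces have not changed, so I'm handing in.

```bash
python3 -c "
from cell import bot
print(bot.job_done())"
```

```text
the job is handed in; nothing more can be done
None
```

The notched plate is held still by its clear part, label up at about 40° from horizontal, with the frosted end's middle computed within 1 mm of the pad centre and 114 mm above the bench; I've handed the job in, and no verdict came back.

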